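# Fit the transit screw that locks a counting scale for shipping

## Task

The counting scale is to be shipped to another store and its weighing pan is already off. Take the red transit screw out of the card insert, lower it down the deep well in the scale's deck, start it straight in the thread at the bottom by feel, and turn it clockwise until it is fully home: head flat on the grey boss, pan support drawn up tight. Press only lightly on the thread, because the load cell hangs under it, leave the screw standing there on its own and do not disturb the other things on the bench.

Things in the scene. Friction and masses are not known exactly. Their poses are not given: they have to be found in the camera images.
- screw: Red plastic transit screw, 120 mm long, 60 g, upright in the card insert at the start. Origin at its lower tip; z along its axis up; x and y square to the knob's flats. From the tip up: flat-ended plain pilot 13 mm in diameter, 19 mm long; thread from 20 to 28 mm (26 mm outside); plain 18 mm shank; flange 48 mm in diameter at 82 to 86 mm; square grip knob 32 by 32 mm at 86 to 120 mm.
- screw_seat (a point): Centre of the flat underside of the screw's flange, 82 mm above its tip; axes as the screw's. The square knob to hold and turn it by lies 4 to 38 mm above this point. The thread is coarse, right-hand, two-start, lead 12 mm: clockwise seen from above it goes in by 12 mm a turn (1.9 mm per rad).
- well (a point): Centre of the mouth of the round well, on top of the square grey boss (56 by 56 mm, its top 96 mm above the bench, 6 mm above the white deck); z up. Well 34 mm in diameter, 52 mm deep, countersunk 2 mm; the brass insert with the matching thread begins at its bottom. Home: the screw's flange rests flat on the boss, the tip 82 mm below this point.
- clip (a point): Middle of the four sprung steel fingers of the retaining clip in the well, 16 mm below the mouth. The screw's shoulder and thread must be pushed past them with up to 10 N (this is not yet the thread); then they hug the shank and hold it by friction, about 1.5 N, so a released screw stays where it is and does not drop onto the thread by itself.
- thread (a point): Nominal middle of the insert's top, 52 mm below the well's mouth. The insert has settled 1.8 to 3.2 mm off it to an unknown side and stays there. In its bottom is a flat bush with a 15 mm hole: a pilot that is off lands on the bush with the flange 12 mm above the boss. Pilot in the hole: thread meets thread with the flange 4 to 10 mm above the boss (direction of the starts unknown); play 1.2 mm.
- carrier (a joint): Height in m of the load carrier (aluminium X-shaped pan support above the deck, one piece with the brass insert): 0 at rest, negative pushed down, on rubber buffers of about 10 N per mm. Over 1.5 mm down (15 N) overloads the load cell. Turning on after the flange has met the boss draws it up to its stop at +0.0012, where turning gets stiff; locked from +0.0005 on.
- scale: White counting scale, fixed, 315 (x) by 300 mm (y), deck 90 mm high. Origin on the bench under its middle; x to its back, y to the side with the well, whose axis is at x 35, y 105 mm. Middle of the pan support at x 35, y 0 mm: four diagonal arms reach 67 mm in x and y from there, rubber pads on them up to 119 mm above the bench. Display and keys on the sloped front (-x).
- insert_tray: Fixed cardboard insert block, 140 by 100 mm, 95 mm high, blue tape and white label on top. Origin under its middle. The screw hangs by its flange in the 30 mm hole through its centre.
- carton: Closed small carton, 140 by 110 by 80 mm high, 0.7 kg. Leave alone. Origin under its middle.
- tape: Roll of brown packing tape lying flat, 100 mm in diameter, 48 mm high. Leave alone. Origin under its middle.
- weight: Brass check weight with a knob, 44 mm in diameter, 68 mm high, 0.5 kg. Leave alone. Origin under its middle.
Things that resemble listed ones, but are neither listed nor needed, are in the scene too. Of the things like the screw, leave any that is yellow; of the rest the larger one is meant.

How it is judged:
By the outcome, as a careful person would: the job done as asked, in the order asked, and still so for the second after the job is handed in, with the robot touching nothing.
It also fails if it takes over 70 s, if anything falls off the work surface, if the arm or the gripper's body presses on something with over 40 N, if the wrist force passes 120 N, or if a joint passes its speed limit or range.

## Robot

A 7-joint arm with a two-finger parallel gripper is mounted at the origin on the work surface. World frame = base frame: x ahead of the robot, y to its left, z up, the work surface at z = 0. Lengths are in m, angles in rad, forces in N, time in s.
With the tool pointing down it reaches from about 0.4 to 0.85 m from the base axis. Payload 10.4 kg.
Tool frame: the origin (TCP) lies midway between the tips of the shut fingers; the grasp point (between the pads) lies 19 mm behind it; z points along the fingers, y is the line along which they close (so a half turn about z gives the same grasp; the last joint's range is limited). The gripper opens to 87 mm and grips with 3 to 60 N. Pads are 19 mm wide; open, the fingers measure 117 mm over their backs; the gripper's body (75 mm by 190 mm) begins 51 mm behind the grasp point.
Start: joints at [1.171, 0.332, -0.065, 1.46, 0.022, 1.35, -0.088], TCP at [0.23, -0.581, 0.223] pointing down, gripper open.
Joint ranges: [-2.6, 2.6], [-0.5, 2.12], [-1.47, 1.34], [0.16, 2.42], [-1.27, 4.41], [0.06, 2.06], [-2.6, 2.6]. Speed limits (rad/s): [2.22, 2.22, 2.79, 2.79, 3.14, 3.14, 3.14].

## Interface

Orientations are given as a unit quaternion [x, y, z, w].
In Python, from bench import r gives the robot as it stands.
- The arm moves only by the tool arm_command, never from a script. Its arguments are lists of equal length, an entry for each row: "xyz": the shift along the world's x, y, z in m, a list of three; "rot": the turn, a rotation vector about the world's x, y, z in rad, a list of three. In form: {"xyz": [[tx, ty, tz], ...], "rot": [[ax, ay, az], ...]}. A call has 1 to 20 rows; each row is the pose to reach, as a shift and turn from the pose commanded when the call began; what a row does not reach only later rows make up. A row lasts 1/12 s, in which the tool goes at most 41.7 mm and 7.16 degrees, less where a joint would pass 70% of its speed; a pose out of reach is approached as far as the arm can. A call with a gripper value outside its range is refused whole. "grip" is the opening, from 0 (shut) to 1 (fully open), set as the call begins (left out, the last holds). The fingers move at their own pace and stop on an object; "squeeze" is the grip in N (left out, the last holds). Time passes only in rows, so rows that repeat a pose let the fingers close. It gives the time, the measured TCP pose, the force, the opening and the grip force at its end, in the units of the state.
- r.read_state(): the state, without advancing time (a new reading comes with each control period).
- r.camera(name): name is "scene" or "side" or "wrist"; returns the picture (400x640x3 uint8, red, green, blue); there is no depth.
- r.camera_model(name): a dict with "fx", "fy", "cx", "cy" (pixels), "T" (4x4, takes a point from camera to world coordinates). Camera axes: x right, y up, looking along -z (the intrinsics and any distortion apply to the point x, -y, -z); pixel columns grow to the right and rows downward; lengths in m; the calibration is good to about 2 mm. A picture is of the moment at which its call begins: read the wrist's pose just before it. camera_model takes no time and is no camera call; for the wrist camera it gives the pose at the moment of the call.
- r.close_job(): hands the job in; it is judged then, once.
Trained networks look in the newest picture that a camera, given by its name, has taken for a name from the list of things; names that differ only in an ending like _2 or _b are one class to them, and where a whole thing is asked for, a point or a joint stands for the part that bears it (a point fixed in the world has none). Each returns a list of dicts, best first, with "conf" (0 to 1); they miss things now and then, are a little off and sometimes report something else, mostly with a low value. They report only what shows in the picture. A call takes as long as a camera call. They do not tell look-alikes from the thing itself.
- r.look_for(label, camera): "at" ([x, y, z] in m, in the coordinates of the camera as it stood for that picture, good to about 4 mm: the middle of the surface that is visible of it).
- r.spot_point(label, camera): "at" ([x, y, z] in m, in the coordinates of the camera as it stood for that picture, good to about 4 mm: a listed point, or the origin of a listed thing).
The state is a dict: "time": time; "joint_positions": joint angles; "joint_vel": joint speeds; "joint_torque": joint torques, N m; "ee_pos": TCP position; "eef_rot": TCP orientation; "ft_force": force on the tool from outside, world axes, zero at the start; "torque": the same for the moment, N m; "width": finger opening in m; "grip_force": force on a finger pad.
Only numpy, scipy, OpenCV 4.12 (cv2) and the standard library are available. Lean on these libraries where they do the work, as an engineer would, in place of code of your own. Each camera call takes 0.05 s, during which the arm holds its last target. There are 200 camera calls.

## Working session

There is one attempt and no reset: what is moved stays moved. The work goes in short steps, Python scripts to look and compute and a tool call to move; the robot and the scene stay as the last step left them, time stands still between calls to the robot, and variables do not carry over. Pictures are saved under pics/ and viewed, at most 10 in all, crops included, and the job is handed in when it is done.

Besides the shell and the picture viewer there is one more tool, called after "Emit:" in YAML: its name, and indented under it one key for each argument. arm_command: Moves the arm, as the interface text tells. Its arguments: {"type":"object","properties":{"xyz":{"type":"array"},"rot":{"type":"array"},"grip":{"type":"number"},"squeeze":{"type":"number"}},"required":["xyz","rot"]}

```bash
ls; mkdir -p pics
cat > h.py <<'E'
import numpy as np, cv2
from bench import r
def snap(c,f=None):
    im=r.camera(c)
    if f: cv2.imwrite('pics/'+f,cv2.cvtColor(im,cv2.COLOR_RGB2BGR))
    return im
def w(c,p,T=None):
    T=np.array(r.camera_model(c)['T']) if T is None else T
    return (T@np.r_[p,1])[:3]
def proj(c,P):
    m=r.camera_model(c);p=np.linalg.inv(np.array(m['T']))@np.r_[P,1]
    return np.array([m['fx']*p[0]/-p[2]+m['cx'],m['fy']*p[1]/p[2]+m['cy']])
def plane(c,u,v,z):
    m=r.camera_model(c);T=np.array(m['T'])
    d=T[:3,:3]@np.array([(u-m['cx'])/m['fx'],-(v-m['cy'])/m['fy'],-1])
    return T[:3,3]+d*(z-T[2,3])/d[2]
E
python3 - <<'E'
from h import *
np.set_printoptions(precision=4,suppress=True)
s=r.read_state();print(s)
for c in ['scene','side','wrist']:
    snap(c,c+'0.png'); m=r.camera_model(c);print(c,{k:v for k,v in m.items() if k!='T'},np.array(m['T']))
    for l in ['screw','screw_seat','well','scale','insert_tray','weight','tape','carton']:
        for d in r.spot_point(l,c)[:3]: print(c,l,round(d['conf'],2),w(c,d['at']))
E
```

```text
pics
{'time': 0.0, 'joint_positions': array([ 1.1714,  0.3329, -0.0647,  1.4609,  0.0216,  1.3499, -0.0885]), 'joint_vel': array([ 0.0011,  0.0009, -0.0018, -0.0007, -0.    , -0.0007, -0.0005]), 'joint_torque': array([  0.0005, -62.3257,   0.0249, -38.9887,  -0.0612,   0.0399,
         0.0001]), 'ee_pos': array([ 0.2298, -0.5808,  0.2217]), 'eef_rot': array([ 0.9823,  0.1873, -0.0002, -0.0007]), 'ft_force': array([-0.1206, -0.735 ,  0.449 ]), 'torque': array([-0.0031, -0.0575, -0.0091]), 'grip_force': 0.0, 'width': 0.08702059477175572}
scene {'fx': 448.60196299000785, 'fy': 448.60196299000785, 'cx': 327.1693676518447, 'cy': 195.4197279245603} [[-0.2751 -0.5722  0.7726  1.3549]
 [ 0.9614 -0.1615  0.2228  0.2436]
 [-0.0027  0.804   0.5946  0.7558]
 [ 0.      0.      0.      1.    ]]
scene screw 0.72 [ 0.4783 -0.2481  0.002 ]
scene screw 0.72 [ 0.3422 -0.3487 -0.0009]
scene screw_seat 0.64 [ 0.3383 -0.3525  0.0847]
scene screw_seat 0.59 [ 0.4771 -0.3858  0.0971]
scene screw_seat 0.5 [ 0.4804 -0.2493  0.0561]
scene well 0.79 [0.5752 0.0782 0.1014]
scene scale 0.67 [ 0.5262 -0.0237  0.000
[... 573 characters left out ...]
0.68 [ 0.3425 -0.3515  0.0806]
side screw_seat 0.57 [ 0.4834 -0.3853  0.0953]
side well 0.67 [ 0.6243 -0.311   0.0002]
side well 0.6 [0.576  0.0784 0.0951]
side scale 0.64 [ 0.5368 -0.0272  0.0019]
side scale 0.25 [0.5765 0.0763 0.0935]
side insert_tray 0.58 [ 0.4812 -0.3875  0.0034]
side weight 0.95 [0.6267 0.2927 0.0006]
side tape 0.73 [ 0.6254 -0.3081 -0.0003]
side carton 0.81 [0.4913 0.3687 0.0006]
wrist {'fx': 304.61885794715937, 'fy': 304.61885794715937, 'cx': 310.68975404789745, 'cy': 200.02931071943786} [[ 0.3678  0.9016  0.2278  0.2919]
 [-0.9299  0.3566  0.0903 -0.5568]
 [ 0.0001 -0.2451  0.9695  0.385 ]
 [ 0.      0.      0.      1.    ]]
wrist screw 0.79 [ 0.3426 -0.3527 -0.0037]
```

View pics/scene0.png

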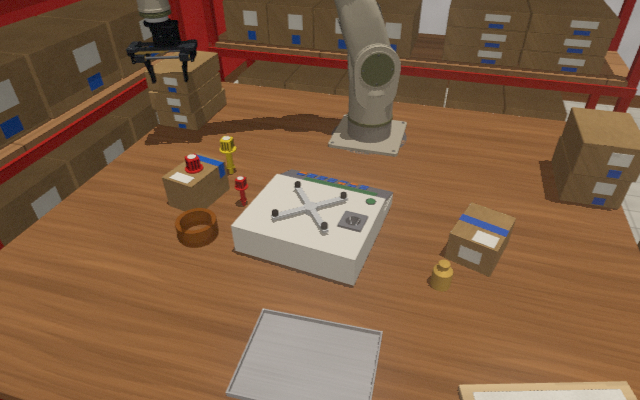

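View pics/side0.png

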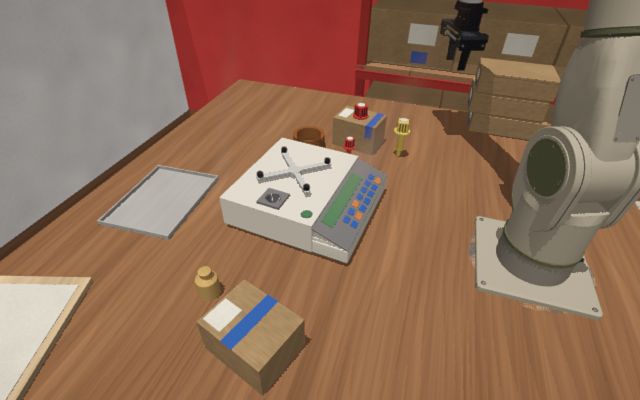

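The scene view shows the target red screw in the tray (193,163), a small red one at (241,190), a yellow one at (227,150) and the well at (352,220); the side view agrees.

Emit:
arm_command:
  xyz:
    - [0.02,0.016,0.01]
    - [0.05,0.04,0.02]
    - [0.08,0.063,0.03]
    - [0.11,0.086,0.04]
    - [0.14,0.11,0.04]
    - [0.17,0.133,0.04]
    - [0.2,0.157,0.04]
    - [0.225,0.176,0.04]
    - [0.24,0.188,0.04]
    - [0.25,0.196,0.04]
    - [0.25,0.196,0.04]
    - [0.25,0.196,0.04]
  rot:
    - [0,0,0]
    - [0,0,0]
    - [0,0,0]
    - [0,0,0]
    - [0,0,0]
    - [0,0,0]
    - [0,0,0]
    - [0,0,0]
    - [0,0,0]
    - [0,0,0]
    - [0,0,0]
    - [0,0,0]

```text
time: 2.35
ee_pos: [0.4795, -0.3858, 0.2625]
eef_rot: [0.982, 0.187, -0.0, 0.0]
ft_force: [-0.3, -1.0, -0.6]
width: 0.0867
grip_force: 0.0
```

Run:
```python
from h import *
np.set_printoptions(precision=4,suppress=True)
s=r.read_state();print(s['time'],s['ee_pos'],s['eef_rot'],s['joint_positions'],s['ft_force'])
snap('wrist','w1.png')
for l in ['screw','screw_seat','insert_tray']:
    for d in r.spot_point(l,'wrist')[:3]: print(l,round(d['conf'],2),w('wrist',d['at']))
```

```text
2.35 [ 0.4795 -0.3858  0.2625] [ 0.9823  0.1872 -0.0003  0.0002] [ 0.7884  0.3051 -0.2361  1.4175  0.0717  1.4275 -0.6416] [-0.3175 -1.01   -0.5835]
screw 0.97 [ 0.4793 -0.25    0.0012]
screw 0.67 [ 0.4797 -0.3888  0.0162]
screw_seat 0.87 [ 0.4784 -0.2522  0.0646]
screw_seat 0.69 [ 0.478  -0.3848  0.1011]
screw_seat 0.59 [ 0.345  -0.3529  0.084 ]
insert_tray 0.72 [ 0.4797 -0.3837 -0.0002]
```

View pics/w1.png

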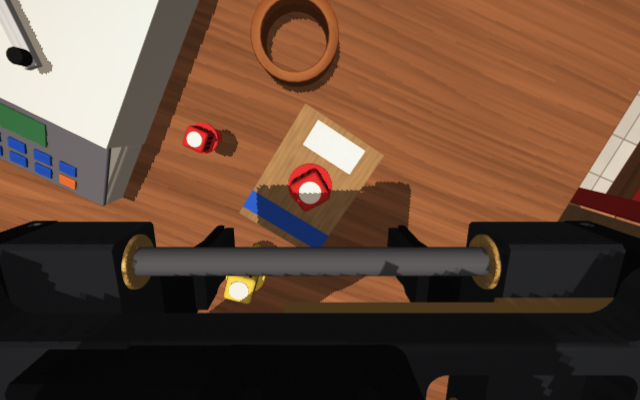

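Run:
```python
from h import *
im=cv2.imread('pics/w1.png')
c=cv2.resize(im[155:225,270:350],None,fx=7,fy=7,interpolation=cv2.INTER_CUBIC);cv2.imwrite('pics/w1c.png',c)
b=im[:,:,0].astype(int);rd=im[:,:,2].astype(int);g=im[:,:,1].astype(int)
sub=np.zeros(b.shape,bool);sub[155:225,270:350]=1
m=sub&(rd>60)&(g<0.35*rd)
v,u=np.where(m);print(u.min(),u.max(),v.min(),v.max())
print(plane('wrist',311,192,.133),plane('wrist',(u.min()+u.max())/2,(v.min()+v.max())/2,.099))
```

```text
288 331 164 210
[ 0.47943684 -0.38696981  0.133     ] [ 0.47692844 -0.38625057  0.099     ]
```

View pics/w1c.png

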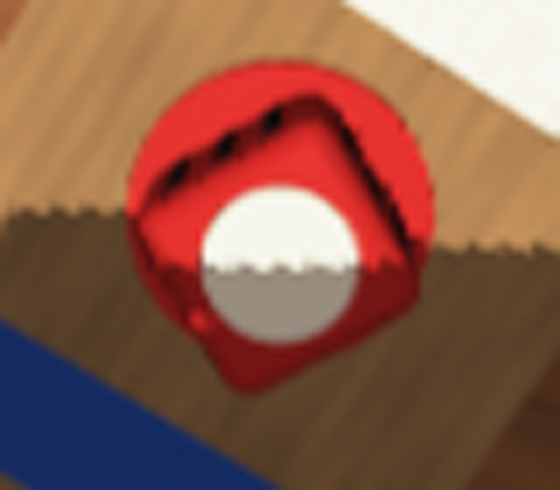

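Run:
```python
from h import *
P=np.array([plane('wrist',270+x/7,155+y/7,.133)[:2] for x,y in [(145,210),(320,98),(418,290),(248,392)]])
print(P,P.mean(0));e=np.roll(P,-1,0)-P
print(np.linalg.norm(e,axis=1),np.degrees(np.arctan2(e[:,1],e[:,0]))%90)
from scipy.spatial.transform import Rotation as R
Y=R.from_quat(r.read_state()['eef_rot']).as_matrix()[:,1];print(Y,np.degrees(np.arctan2(Y[1],Y[0])))
```

```text
[[ 0.47872523 -0.36596658]
 [ 0.50224458 -0.382898  ]
 [ 0.48200793 -0.40578192]
 [ 0.45932068 -0.38889399]] [ 0.4805746  -0.38588512]
[0.02897987 0.03054825 0.02828273 0.03003669] [54.25013846 48.51310211 53.33674882 49.75718658]
[ 3.65308395e-01 -9.30886416e-01  5.07285513e-04] -68.57343403691873
```

Crop shows the knob's top face with corners at about (291,185), (316,169), (330,196), (305,211): yaw ≈ 51.5° mod 90, so turn the gripper +30° and descend.

Emit:
arm_command:
  xyz:
    - [0.001,0,0]
    - [0.001,0,-0.02]
    - [0.001,0,-0.04]
    - [0.001,0,-0.06]
    - [0.001,0,-0.08]
    - [0.001,0,-0.1]
    - [0.001,0,-0.115]
    - [0.001,0,-0.13]
    - [0.001,0,-0.145]
    - [0.001,0,-0.155]
    - [0.001,0,-0.158]
    - [0.001,0,-0.158]
    - [0.001,0,-0.158]
  rot:
    - [0,0,0.1]
    - [0,0,0.2]
    - [0,0,0.3]
    - [0,0,0.4]
    - [0,0,0.5]
    - [0,0,0.525]
    - [0,0,0.525]
    - [0,0,0.525]
    - [0,0,0.525]
    - [0,0,0.525]
    - [0,0,0.525]
    - [0,0,0.525]
    - [0,0,0.525]

```text
time: 3.63
ee_pos: [0.4811, -0.3856, 0.1053]
eef_rot: [0.9, 0.436, 0.0, 0.0]
ft_force: [0.4, 0.5, 0.5]
width: 0.0868
grip_force: 0.0
```

Emit:
arm_command:
  xyz:
    - [0,0,0]
    - [0,0,0]
    - [0,0,0]
    - [0,0,0]
    - [0,0,0]
    - [0,0,0]
    - [0,0,0]
    - [0,0,0]
  rot:
    - [0,0,0]
    - [0,0,0]
    - [0,0,0]
    - [0,0,0]
    - [0,0,0]
    - [0,0,0]
    - [0,0,0]
    - [0,0,0]
  grip: 0
  squeeze: 30

```text
time: 4.3
ee_pos: [0.481, -0.3852, 0.1046]
eef_rot: [0.9, 0.436, 0.0, 0.0]
ft_force: [0.4, 0.4, -0.5]
width: 0.0415
grip_force: 0.0
```

Run:
```python
from h import *
np.set_printoptions(precision=4,suppress=True)
s=r.read_state();print(s)
snap('wrist','w2.png')
for l in ['screw','screw_seat']:
    for d in r.spot_point(l,'wrist')[:3]: print(l,round(d['conf'],2),w('wrist',d['at']))
```

```text
{'time': 4.3, 'joint_positions': array([ 0.8377,  0.4188, -0.299 ,  1.6121,  0.1328,  1.1306, -0.1627]), 'joint_vel': array([ 0.0003,  0.0023, -0.0037, -0.0003, -0.0013, -0.0003,  0.0002]), 'joint_torque': array([ -0.0031, -63.8931,  -3.7613, -35.8743,  -0.0587,   0.0262,
         0.0001]), 'ee_pos': array([ 0.481 , -0.3852,  0.1046]), 'eef_rot': array([0.9001, 0.4358, 0.    , 0.0001]), 'ft_force': array([ 0.4288,  0.3933, -0.5142]), 'torque': array([-0.001 , -0.0402, -0.07  ]), 'grip_force': 0.0, 'width': 0.04150311189631145}
screw 0.94 [ 0.478 -0.252  0.001]
screw 0.77 [ 0.4801 -0.3872  0.017 ]
screw_seat 0.86 [ 0.482  -0.2513  0.0634]
screw_seat 0.46 [ 0.4813 -0.3842 -0.0033]
```

View pics/w2.png

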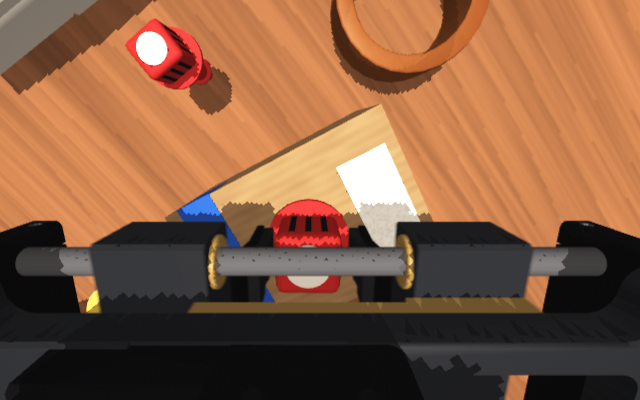

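The picture shows the knob (308,250) squarely between the fingers, still closing.

Emit:
arm_command:
  xyz:
    - [0,0,0]
    - [0,0,0]
    - [0,0,0]
    - [0,0,0]
    - [0,0,0]
  rot:
    - [0,0,0]
    - [0,0,0]
    - [0,0,0]
    - [0,0,0]
    - [0,0,0]

```text
time: 4.87
ee_pos: [0.481, -0.3851, 0.1046]
eef_rot: [0.9, 0.436, 0.0, -0.0]
ft_force: [0.3, 0.2, 0.5]
width: 0.0317
grip_force: 30.0
```

Emit:
arm_command:
  xyz:
    - [0,0,0.01]
    - [0,0,0.03]
    - [0,0,0.05]
    - [0,0,0.08]
    - [0,0,0.11]
    - [0,0,0.14]
    - [0,0,0.16]
    - [0,0,0.17]
    - [0,0,0.17]
    - [0,0,0.17]
  rot:
    - [0,0,0]
    - [0,0,0]
    - [0,0,0]
    - [0,0,0]
    - [0,0,0]
    - [0,0,0]
    - [0,0,0]
    - [0,0,0]
    - [0,0,0]
    - [0,0,0]

```text
time: 5.7
ee_pos: [0.4809, -0.3851, 0.274]
eef_rot: [0.9, 0.436, -0.0, -0.0]
ft_force: [-0.1, -0.0, -0.9]
width: 0.0319
grip_force: 30.0
```

Run:
```python
from h import *
np.set_printoptions(precision=4,suppress=True)
s=r.read_state();print(s)
for c in ['wrist','side','scene']:
  snap(c,c+'3.png')
  for l in ['screw','screw_seat','well']:
    for d in r.spot_point(l,c)[:3]: print(c,l,round(d['conf'],2),w(c,d['at']))
```

```text
{'time': 5.7, 'joint_positions': array([ 0.8394,  0.3093, -0.306 ,  1.393 ,  0.0925,  1.4535, -0.1327]), 'joint_vel': array([ 0.0006,  0.0182,  0.0026,  0.0316, -0.0011, -0.0058, -0.0019]), 'joint_torque': array([ -0.0373, -63.3685,  -3.0422, -41.8687,  -0.084 ,   0.1931,
         0.0102]), 'ee_pos': array([ 0.4809, -0.3851,  0.274 ]), 'eef_rot': array([ 0.9   ,  0.4358, -0.    , -0.0001]), 'ft_force': array([-0.1334, -0.0396, -0.8733]), 'torque': array([-0.025 ,  0.0047,  0.0365]), 'grip_force': 29.999908581376076, 'width': 0.03188636703694625}
wrist screw 0.86 [ 0.4804 -0.2497  0.0013]
wrist screw 0.79 [ 0.339  -0.3529 -0.0038]
wrist screw 0.73 [ 0.4789 -0.386   0.1803]
wrist screw_seat 0.94 [ 0.4774 -0.2493  0.0623]
wrist screw_seat 0.83 [ 0.3442 -0.3507  0.0829]
wrist screw_seat 0.8 [ 0.4811 -0.3837  0.2623]
side screw 0.87 [ 0.4806 -0.3828  0.1837]
side screw 0.83 [ 0.3442 -0.3516  0.0007]
side screw_seat 0.73 [ 0.3433 -0.3566  0.0834]
side screw_seat 0.71 [ 0.4771 -0.2479  0.0626]
side screw_seat 0.59 [ 0.4811 -0.3822  0.2613]
side well 0.77 [0.576  0.0795 0.0968]
scene screw 0.97 [ 0.4765 -0.3819  0.1815]
scene screw 0.6 [ 0.6214 -0.3096  0.0003]
scene screw 0.54 [ 0.3423 -0.3503  0.0006]
scene screw_seat 0.92 [ 0.4797 -0.3869  0.2658]
scene screw_seat 0.87 [ 0.3387 -0.3504  0.0823]
scene screw_seat 0.66 [ 0.4798 -0.2469  0.0584]
scene well 0.55 [0.5751 0.0778 0.0977]
```

Emit:
arm_command:
  xyz:
    - [0.002,0.012,0]
    - [0.006,0.04,0]
    - [0.01,0.072,0]
    - [0.015,0.107,0]
    - [0.02,0.142,0]
    - [0.025,0.177,0]
    - [0.03,0.212,0]
    - [0.035,0.247,0]
    - [0.04,0.282,0]
    - [0.045,0.317,0]
    - [0.05,0.352,0]
    - [0.054,0.382,0]
    - [0.057,0.404,0]
    - [0.059,0.417,0]
    - [0.059,0.417,0]
    - [0.059,0.417,0]
    - [0.059,0.417,0]
    - [0.059,0.417,0]
  rot:
    - [0,0,0]
    - [0,0,0]
    - [0,0,0]
    - [0,0,0]
    - [0,0,0]
    - [0,0,0]
    - [0,0,0]
    - [0,0,0]
    - [0,0,0]
    - [0,0,0]
    - [0,0,0]
    - [0,0,0]
    - [0,0,0]
    - [0,0,0]
    - [0,0,0]
    - [0,0,0]
    - [0,0,0]
    - [0,0,0]

```text
time: 7.8
ee_pos: [0.5399, 0.0307, 0.2746]
eef_rot: [0.9, 0.435, -0.0, 0.0]
ft_force: [0.1, -0.6, -0.7]
width: 0.0319
grip_force: 30.0
```

Run:
```python
from h import *
np.set_printoptions(precision=4,suppress=True)
s=r.read_state();print(s['ee_pos'],s['eef_rot'],s['ft_force'],s['joint_positions'])
snap('wrist','w4.png')
for l in ['screw_seat','well','clip','thread','scale']:
    for d in r.spot_point(l,'wrist')[:3]: print(l,round(d['conf'],2),w('wrist',d['at']))
```

```text
[0.5399 0.0307 0.2746] [ 0.9004  0.435  -0.0001  0.0003] [ 0.124  -0.6266 -0.6907] [ 0.3933  0.1694 -0.6005  1.5781  0.0971  1.424  -0.8855]
screw_seat 0.73 [0.5384 0.0323 0.2692]
well 0.9 [0.5793 0.0809 0.095 ]
clip 0.65 [0.5745 0.0777 0.0807]
thread 0.56 [0.5701 0.0746 0.0454]
scale 0.77 [ 0.526  -0.0207  0.0022]
```

View pics/w4.png

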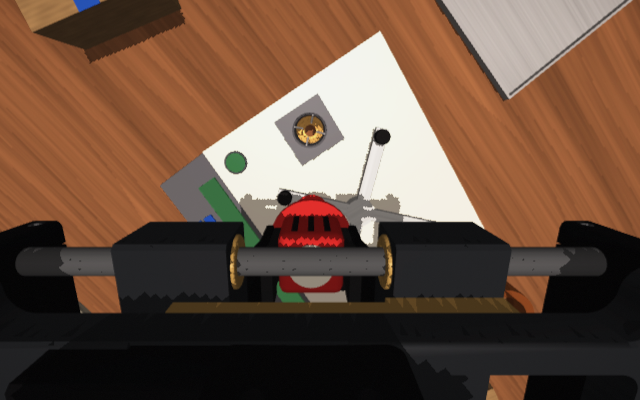

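The picture shows the boss (310,130) with the well, the brass insert and the darker bush hole inside; I'll zoom.

Run:
```python
from h import *
im=cv2.imread('pics/w4.png')
c=cv2.resize(im[90:170,270:350],None,fx=7,fy=7,interpolation=cv2.INTER_CUBIC);cv2.imwrite('pics/w4c.png',c)
C=np.array([plane('wrist',u,v,.096)[:2] for u,v in [(275,122),(319,94),(344,136),(304,165)]]);print(C,C.mean(0))
for z in (.096,.08,.044,.026): print(z,plane('wrist',311,130,z),proj('wrist',[*C.mean(0),z]))
```

```text
[[0.55161349 0.10840234]
 [0.60673546 0.10146551]
 [0.60134892 0.05005027]
 [0.54705514 0.05239868]] [0.57668825 0.0780792 ]
0.096 [0.57696825 0.07753655 0.096     ] [310.49003756 129.76342397]
0.08 [0.57676241 0.07725988 0.08      ] [310.5037436  129.46430852]
0.044 [0.57629929 0.07663737 0.044     ] [310.53051997 128.8799515 ]
0.026 [0.57606773 0.07632612 0.026     ] [310.54215662 128.62599777]
```

View pics/w4c.png

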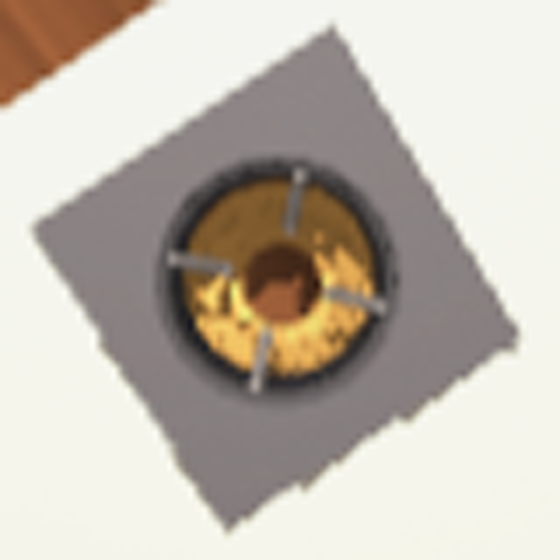

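Run:
```python
from h import *
f=lambda x,y:(270+(x+.5)/7-.5,90+(y+.5)/7-.5)
b=plane('wrist',*f(278.3,283.3),.096);h=plane('wrist',*f(284,283),.026);i=plane('wrist',*f(283.5,280),.044)
print(b,h,i,h-b,i-b)
im=cv2.imread('pics/w4.png');R=r.read_state();print(R['ee_pos'])
```

```text
[0.57551019 0.07863307 0.096     ] [0.57518402 0.07702594 0.026     ] [0.57571013 0.07777387 0.044     ] [-0.00032617 -0.00160712 -0.07      ] [ 0.00019994 -0.0008592  -0.052     ]
[0.53997503 0.03145793 0.2745756 ]
```

Emit:
arm_command:
  xyz:
    - [0,0,-0.01]
    - [0,0,-0.025]
    - [0,0,-0.035]
    - [0,0,-0.035]
    - [0,0,-0.035]
  rot:
    - [0,0,0]
    - [0,0,0]
    - [0,0,0]
    - [0,0,0]
    - [0,0,0]

```text
time: 8.52
ee_pos: [0.5396, 0.0318, 0.2389]
eef_rot: [0.9, 0.436, -0.001, -0.0]
ft_force: [-0.2, 0.2, 1.2]
width: 0.0315
grip_force: 30.0
```

```bash
cat > m.py <<'E'
from h import *
def meas(im):
    u0,v0=np.round(proj('wrist',[.5757,.0783,.096])).astype(int); k=60
    s=im[v0-k:v0+k,u0-k:u0+k]; s=cv2.resize(s,None,fx=8,fy=8,interpolation=cv2.INTER_CUBIC)
    hsv=cv2.cvtColor(s,cv2.COLOR_RGB2HSV); H,S,V=[hsv[...,i].astype(int) for i in range(3)]
    px=lambda c:(u0-k+(c[0]+.5)/8-.5, v0-k+(c[1]+.5)/8-.5)
    m=((V<185)).astype(np.uint8)
    n,l,st,ce=cv2.connectedComponentsWithStats(m)
    c=l[8*k-150:8*k+150,8*k-150:8*k+150]; i=np.bincount(c[c>0]).argmax()
    cs=max(cv2.findContours((l==i).astype(np.uint8),cv2.RETR_EXTERNAL,2)[0],key=cv2.contourArea)
    rect=cv2.minAreaRect(cs)
    Y,X=np.mgrid[:s.shape[0],:s.shape[1]]; near=(np.hypot(X-8*k,Y-8*k)<140)
    hm=(near&(S>70)&((H<14)|(H>170))).astype(np.uint8)
    hm=cv2.morphologyEx(hm,cv2.MORPH_OPEN,np.ones((9,9)))
    n,l,st,ce=cv2.connectedComponentsWithStats(hm); j=1+st[1:,4].argmax()
    hc=max(cv2.findContours((l==j).astype(np.uint8),0,2)[0],key=cv2.contourArea)
    (hx,hy),hr=cv2.minEnclosingCircle(hc)
    br=(near&(S>90)&(H>=14)&(H<40)).astype(np.uint8)|hm
    br=cv2.morphologyEx(br,cv2.MORPH_OPEN,np.ones((11,11)))
    bc=max(cv2.findContours(br,0,2)[0],key=cv2.contourArea); (bx,by),brr=cv2.minEnclosingCircle(cv2.convexHull(bc))
    b=plane('wrist',*px(rect[0]),.096);h=plane('wrist',*px((hx,hy)),.026);h2=plane('wrist',*px(ce[j]),.026);g=plane('wrist',*px((bx,by)),.044)
    cv2.drawContours(s,[np.intp(cv2.boxPoints(rect))],-1,(0,255,0),1);cv2.drawContours(s,[hc,bc],-1,(0,0,255),1)
    cv2.imwrite('pics/m.png',cv2.cvtColor(s[180:780,180:780],cv2.COLOR_RGB2BGR))
    print('boss',b[:2],np.array(rect[1])/8,'hole',h[:2],hr/8,h2[:2],'brass',g[:2],brr/8)
E
python3 - <<'E'
from m import *
np.set_printoptions(precision=4,suppress=True)
print(r.read_state()['ee_pos']); im=snap('wrist','w5.png'); meas(im)
E
```

```text
[0.5396 0.0318 0.2389]
boss [0.5764 0.0782] [59.856 58.77 ] hole [0.5756 0.0763] 6.016983985900879 [0.5756 0.0763] brass [0.5762 0.0779] 15.808812141418457
```

View pics/m.png

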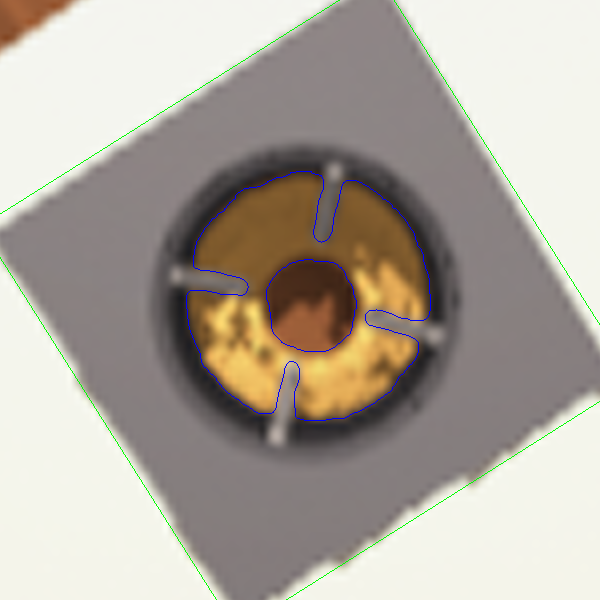

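The overlay shows the bush hole neatly outlined at crop (312,306), about 2 mm off the boss centre towards −y. Next: go above it while winding the wrist to the far end of its range.

Emit:
arm_command:
  xyz:
    - [0,0,0.01]
    - [0.003,0.004,0.01]
    - [0.006,0.008,0.01]
    - [0.01,0.012,0.01]
    - [0.014,0.016,0.01]
    - [0.018,0.02,0.01]
    - [0.022,0.026,0.01]
    - [0.026,0.032,0.01]
    - [0.03,0.036,0.01]
    - [0.033,0.04,0.01]
    - [0.036,0.0445,0.01]
    - [0.036,0.0445,0.01]
    - [0.036,0.0445,0.01]
    - [0.036,0.0445,0.01]
    - [0.036,0.0445,0.01]
  rot:
    - [0,0,0.11]
    - [0,0,0.22]
    - [0,0,0.33]
    - [0,0,0.44]
    - [0,0,0.55]
    - [0,0,0.66]
    - [0,0,0.77]
    - [0,0,0.88]
    - [0,0,0.99]
    - [0,0,1.1]
    - [0,0,1.21]
    - [0,0,1.32]
    - [0,0,1.43]
    - [0,0,1.54]
    - [0,0,1.65]

```text
time: 9.82
ee_pos: [0.5764, 0.0764, 0.2504]
eef_rot: [0.288, 0.958, 0.0, 0.001]
ft_force: [0.3, 0.1, -0.6]
width: 0.0315
grip_force: 30.0
```

Run:
```python
from h import *
np.set_printoptions(precision=4,suppress=True)
s=r.read_state();print(s['ee_pos'],s['ft_force'],s['joint_positions'])
```

```text
[0.5764 0.0764 0.2504] [ 0.348   0.1356 -0.603 ] [ 0.4496  0.3226 -0.8188  1.5062  0.2368  1.4141  0.6061]
```

Emit:
arm_command:
  xyz:
    - [0,0,0]
    - [0,0,0]
    - [0,0,0]
    - [0,0,0]
    - [0,0,0]
    - [0,0,0]
    - [0,0,0]
    - [0,0,0]
    - [0,0,0]
    - [0,0,0]
    - [0,0,0]
    - [0,0,0]
    - [0,0,0]
    - [0,0,0]
    - [0,0,0]
    - [0,0,0]
    - [0,0,0]
    - [0,0,0]
    - [0,0,0]
  rot:
    - [0,0,0.11]
    - [0,0,0.22]
    - [0,0,0.33]
    - [0,0,0.44]
    - [0,0,0.55]
    - [0,0,0.66]
    - [0,0,0.77]
    - [0,0,0.88]
    - [0,0,0.99]
    - [0,0,1.1]
    - [0,0,1.21]
    - [0,0,1.32]
    - [0,0,1.43]
    - [0,0,1.54]
    - [0,0,1.65]
    - [0,0,1.75]
    - [0,0,1.8]
    - [0,0,1.8]
    - [0,0,1.8]

```text
time: 11.4
ee_pos: [0.5763, 0.0762, 0.25]
eef_rot: [-0.568, 0.823, -0.0, 0.0]
ft_force: [-0.3, -0.1, -1.3]
width: 0.0317
grip_force: 30.0
```

Run:
```python
from h import *
np.set_printoptions(precision=4,suppress=True)
s=r.read_state();print(s['ee_pos'],s['eef_rot'],s['ft_force'],s['joint_positions'])
T={c:(snap(c,c+'6.png'),[ (round(d['conf'],2),w(c,d['at'])) for l in ('screw_seat','screw') for d in r.spot_point(l,c)])[1] for c in ('side','scene','wrist')}
for c in T: print(c,[t for t in T[c] if abs(t[1][1]-.077)<.03])
```

```text
[0.5763 0.0762 0.25  ] [-0.5679  0.8231 -0.      0.0003] [-0.2532 -0.1352 -1.269 ] [ 0.6509  0.4312 -1.1283  1.4977  0.39    1.4579  2.2934]
side [(0.79, array([0.5774, 0.079 , 0.2387])), (0.62, array([0.5753, 0.0747, 0.1587]))]
scene [(0.94, array([0.5728, 0.0738, 0.2447])), (0.76, array([0.5734, 0.0784, 0.1559]))]
wrist [(0.81, array([0.5741, 0.0746, 0.1585]))]
```

Emit:
arm_command:
  xyz:
    - [-0.0007,0,-0.015]
    - [-0.0007,0,-0.04]
    - [-0.0007,0,-0.06]
    - [-0.0007,0,-0.075]
    - [-0.0007,0,-0.085]
    - [-0.0007,0,-0.092]
    - [-0.0007,0,-0.092]
    - [-0.0007,0,-0.092]
  rot:
    - [0,0,0]
    - [0,0,0]
    - [0,0,0]
    - [0,0,0]
    - [0,0,0]
    - [0,0,0]
    - [0,0,0]
    - [0,0,0]

```text
time: 12.52
ee_pos: [0.5755, 0.0766, 0.1581]
eef_rot: [-0.569, 0.822, 0.0, 0.0]
ft_force: [-0.4, 0.3, -0.8]
width: 0.0321
grip_force: 30.0
```

Emit:
arm_command:
  xyz:
    - [0,0,-0.004]
    - [0,0,-0.008]
    - [0,0,-0.012]
    - [0,0,-0.016]
    - [0,0,-0.02]
    - [0,0,-0.02]
    - [0,0,-0.02]
  rot:
    - [0,0,0]
    - [0,0,0]
    - [0,0,0]
    - [0,0,0]
    - [0,0,0]
    - [0,0,0]
    - [0,0,0]

```text
time: 13.1
ee_pos: [0.575, 0.0762, 0.1372]
eef_rot: [-0.569, 0.822, 0.0, -0.0]
ft_force: [-0.5, 0.4, -2.3]
width: 0.0321
grip_force: 30.0
```

Run:
```python
from h import *
np.set_printoptions(precision=4,suppress=True)
s=r.read_state();print(s['ee_pos'],s['eef_rot'],s['ft_force'],s['torque'],s['joint_positions'])
T={c:(snap(c,c+'7.png'),[ (round(d['conf'],2),w(c,d['at'])) for l in ('screw_seat','screw') for d in r.spot_point(l,c)])[1] for c in ('side','scene')}
for c in T: print(c,[t for t in T[c] if abs(t[1][1]-.077)<.03])
```

```text
[0.575  0.0762 0.1372] [-0.5689  0.8224  0.0002 -0.0004] [-0.5399  0.3792 -2.3109] [ 0.2599 -0.0111  0.0182] [ 0.6193  0.518  -1.0729  1.6487  0.4737  1.2634  2.2343]
side [(0.71, array([0.5747, 0.0757, 0.1246])), (0.94, array([0.5762, 0.0773, 0.0448]))]
scene [(0.64, array([0.5727, 0.0741, 0.13  ])), (0.6, array([0.5716, 0.0753, 0.0459]))]
```

Emit:
arm_command:
  xyz:
    - [0.0004,0,-0.004]
    - [0.0004,0,-0.008]
    - [0.0004,0,-0.012]
    - [0.0004,0,-0.015]
    - [0.0004,0,-0.017]
    - [0.0004,0,-0.017]
  rot:
    - [0,0,0]
    - [0,0,0]
    - [0,0,0]
    - [0,0,0]
    - [0,0,0]
    - [0,0,0]

```text
time: 13.9
ee_pos: [0.5754, 0.0763, 0.1199]
eef_rot: [-0.569, 0.822, 0.0, -0.0]
ft_force: [-0.2, 0.7, -1.7]
width: 0.032
grip_force: 30.0
```

Emit:
arm_command:
  xyz:
    - [0,0,-0.001]
    - [0,0,-0.002]
    - [0,0,-0.003]
    - [0,0,-0.003]
  rot:
    - [0,0,0]
    - [0,0,0]
    - [0,0,0]
    - [0,0,0]

```text
time: 14.23
ee_pos: [0.5756, 0.0763, 0.1174]
eef_rot: [-0.569, 0.822, 0.0, -0.0]
ft_force: [0.1, 0.2, -0.9]
width: 0.0317
grip_force: 30.0
```

Emit:
arm_command:
  xyz:
    - [0,0,-0.0005]
    - [0,0,-0.001]
    - [0,0,-0.001]
    - [0,0,-0.001]
  rot:
    - [0,0,0]
    - [0,0,0]
    - [0,0,0]
    - [0,0,0]

```text
time: 14.57
ee_pos: [0.5757, 0.0763, 0.1165]
eef_rot: [-0.569, 0.822, 0.0, -0.0]
ft_force: [0.5, 0.3, -0.6]
width: 0.032
grip_force: 30.0
```

Emit:
arm_command:
  xyz:
    - [0,0,-0.0005]
    - [0,0,-0.001]
    - [0,0,-0.001]
    - [0,0,-0.001]
  rot:
    - [0,0,0]
    - [0,0,0]
    - [0,0,0]
    - [0,0,0]

```text
time: 14.9
ee_pos: [0.5756, 0.0763, 0.1155]
eef_rot: [-0.569, 0.822, 0.0, -0.0]
ft_force: [-0.3, 0.9, -1.6]
width: 0.0318
grip_force: 30.0
```

Emit:
arm_command:
  xyz:
    - [0,0,-0.0005]
    - [0,0,-0.001]
    - [0,0,-0.001]
    - [0,0,-0.001]
  rot:
    - [0,0,0]
    - [0,0,0]
    - [0,0,0]
    - [0,0,0]

```text
time: 15.23
ee_pos: [0.5756, 0.0763, 0.1145]
eef_rot: [-0.569, 0.822, 0.0, -0.0]
ft_force: [0.4, 0.9, -1.1]
width: 0.0322
grip_force: 30.0
```

Emit:
arm_command:
  xyz:
    - [0,0,-0.0005]
    - [0,0,-0.001]
    - [0,0,-0.001]
    - [0,0,-0.001]
  rot:
    - [0,0,0]
    - [0,0,0]
    - [0,0,0]
    - [0,0,0]

```text
time: 15.57
ee_pos: [0.5757, 0.0763, 0.1135]
eef_rot: [-0.569, 0.822, 0.0, -0.0]
ft_force: [0.7, 0.1, -0.4]
width: 0.0317
grip_force: 30.0
```

Emit:
arm_command:
  xyz:
    - [0,0,-0.0005]
    - [0,0,-0.001]
    - [0,0,-0.001]
    - [0,0,-0.001]
  rot:
    - [0,0,0]
    - [0,0,0]
    - [0,0,0]
    - [0,0,0]

```text
time: 15.9
ee_pos: [0.5758, 0.0764, 0.1127]
eef_rot: [-0.569, 0.822, -0.0, 0.0]
ft_force: [-0.0, -0.1, 2.0]
width: 0.0317
grip_force: 30.0
```

Emit:
arm_command:
  xyz:
    - [0,0,-0.0005]
    - [0,0,-0.001]
    - [0,0,-0.001]
    - [0,0,-0.001]
  rot:
    - [0,0,0]
    - [0,0,0]
    - [0,0,0]
    - [0,0,0]

```text
time: 16.23
ee_pos: [0.5759, 0.0765, 0.112]
eef_rot: [-0.569, 0.822, -0.0, 0.0]
ft_force: [-1.5, 0.7, 6.0]
width: 0.0316
grip_force: 30.0
```

Pilot is in the hole, and thread has met thread with the flange about 7 mm up. Ease off slightly and turn clockwise along the helix.

Emit:
arm_command:
  xyz:
    - [0,0,0.0003]
    - [0,0,0.0001]
    - [0,0,-0.0001]
    - [0,0,-0.0003]
    - [0,0,-0.0005]
    - [0,0,-0.0007]
    - [0,0,-0.0007]
  rot:
    - [0,0,0]
    - [0,0,-0.1]
    - [0,0,-0.2]
    - [0,0,-0.3]
    - [0,0,-0.4]
    - [0,0,-0.5]
    - [0,0,-0.5]

```text
time: 16.82
ee_pos: [0.576, 0.0768, 0.1115]
eef_rot: [-0.346, 0.938, -0.0, 0.001]
ft_force: [-1.3, 1.1, 5.0]
width: 0.0316
grip_force: 30.0
```

Emit:
arm_command:
  xyz:
    - [0,0,-0.0002]
    - [0,0,-0.0004]
    - [0,0,-0.0006]
    - [0,0,-0.0008]
    - [0,0,-0.001]
    - [0,0,-0.001]
  rot:
    - [0,0,-0.1]
    - [0,0,-0.2]
    - [0,0,-0.3]
    - [0,0,-0.4]
    - [0,0,-0.5]
    - [0,0,-0.5]

```text
time: 17.32
ee_pos: [0.5761, 0.0767, 0.1105]
eef_rot: [-0.103, 0.995, 0.0, 0.001]
ft_force: [-1.0, 0.8, 4.7]
width: 0.0318
grip_force: 30.0
```

Run:
```python
from h import *
np.set_printoptions(precision=4,suppress=True)
s=r.read_state();print(s['ee_pos'],s['ft_force'],s['torque'],s['joint_positions'])
```

```text
[0.5761 0.0767 0.1105] [-0.9623  0.8252  4.7032] [0.482  0.0042 0.0459] [ 0.4762  0.4619 -0.8607  1.6804  0.3756  1.1725  1.2973]
```

Emit:
arm_command:
  xyz:
    - [0,0,-0.0002]
    - [0,0,-0.0004]
    - [0,0,-0.0006]
    - [0,0,-0.0008]
    - [0,0,-0.001]
    - [0,0,-0.0011]
    - [0,0,-0.0013]
    - [0,0,-0.0015]
    - [0,0,-0.0017]
    - [0,0,-0.0019]
    - [0,0,-0.0019]
  rot:
    - [0,0,-0.1]
    - [0,0,-0.2]
    - [0,0,-0.3]
    - [0,0,-0.4]
    - [0,0,-0.5]
    - [0,0,-0.6]
    - [0,0,-0.7]
    - [0,0,-0.8]
    - [0,0,-0.9]
    - [0,0,-1.0]
    - [0,0,-1.0]

```text
time: 18.23
ee_pos: [0.5761, 0.0765, 0.1085]
eef_rot: [0.386, 0.922, 0.0, 0.001]
ft_force: [-1.2, 0.7, 5.5]
width: 0.0319
grip_force: 30.0
```

Emit:
arm_command:
  xyz:
    - [0,0,-0.0002]
    - [0,0,-0.0004]
    - [0,0,-0.0006]
    - [0,0,-0.0008]
    - [0,0,-0.001]
    - [0,0,-0.0011]
    - [0,0,-0.0013]
    - [0,0,-0.0015]
    - [0,0,-0.0017]
    - [0,0,-0.0019]
    - [0,0,-0.0019]
  rot:
    - [0,0,-0.1]
    - [0,0,-0.2]
    - [0,0,-0.3]
    - [0,0,-0.4]
    - [0,0,-0.5]
    - [0,0,-0.6]
    - [0,0,-0.7]
    - [0,0,-0.8]
    - [0,0,-0.9]
    - [0,0,-1.0]
    - [0,0,-1.0]

```text
time: 19.15
ee_pos: [0.5759, 0.0766, 0.1065]
eef_rot: [0.781, 0.624, 0.0, 0.0]
ft_force: [-0.7, 1.2, 5.1]
width: 0.0316
grip_force: 30.0
```

Run:
```python
from h import *
np.set_printoptions(precision=4,suppress=True)
s=r.read_state();print(s['ee_pos'],s['ft_force'],s['torque'],s['joint_positions'])
```

```text
[0.5759 0.0766 0.1065] [-0.6972  1.2431  5.0602] [ 0.2216  0.2578 -0.0308] [ 0.211   0.3751 -0.5119  1.6977  0.2009  1.1204 -0.5809]
```

Emit:
arm_command:
  xyz:
    - [0,0,-0.0002]
    - [0,0,-0.0004]
    - [0,0,-0.0006]
    - [0,0,-0.0008]
    - [0,0,-0.0009]
    - [0,0,-0.0009]
    - [0,0,-0.0009]
    - [0,0,-0.0009]
  rot:
    - [0,0,-0.1]
    - [0,0,-0.2]
    - [0,0,-0.3]
    - [0,0,-0.4]
    - [0,0,-0.5]
    - [0,0,-0.6]
    - [0,0,-0.7]
    - [0,0,-0.7]
  squeeze: 50

```text
time: 19.82
ee_pos: [0.5759, 0.0766, 0.1055]
eef_rot: [0.948, 0.319, 0.0, 0.0]
ft_force: [-0.9, 0.6, 4.6]
width: 0.0315
grip_force: 50.0
```

Run:
```python
from h import *
np.set_printoptions(precision=4,suppress=True)
s=r.read_state();print(s['ee_pos'],s['ft_force'],s['torque'],s['joint_positions'])
```

```text
[0.5759 0.0766 0.1055] [-0.8993  0.6169  4.6492] [ 0.2335  0.1888 -0.064 ] [ 0.1217  0.3587 -0.4012  1.7035  0.1539  1.1099 -1.2459]
```

Emit:
arm_command:
  xyz:
    - [0,0,0]
    - [0,0,0]
    - [0,0,0]
    - [0,0,0]
    - [0,0,0]
  rot:
    - [0,0,-0.1]
    - [0,0,-0.2]
    - [0,0,-0.3]
    - [0,0,-0.4]
    - [0,0,-0.4]

```text
time: 20.23
ee_pos: [0.576, 0.0765, 0.1055]
eef_rot: [0.992, 0.125, 0.0, 0.0]
ft_force: [0.2, 1.1, 5.5]
width: 0.0319
grip_force: 50.0
```

Run:
```python
from h import *
np.set_printoptions(precision=4,suppress=True)
s=r.read_state();print(s['ee_pos'],s['eef_rot'],s['ft_force'],s['torque'],s['joint_positions'],s['joint_torque'])
```

```text
[0.576  0.0765 0.1055] [0.9921 0.1253 0.0003 0.0001] [0.2282 1.1205 5.4567] [ 0.1909  0.2534 -0.1124] [ 0.0718  0.3507 -0.34    1.7062  0.1289  1.106  -1.6265] [ -0.0062 -55.6865  -2.7515 -33.4603   0.1748  -0.2469  -2.0439]
```

Emit:
arm_command:
  xyz:
    - [0,0,0]
    - [0,0,0]
    - [0,0,0]
    - [0,0,0]
  rot:
    - [0,0,-0.1]
    - [0,0,-0.2]
    - [0,0,-0.3]
    - [0,0,-0.3]

```text
time: 20.57
ee_pos: [0.5759, 0.0765, 0.1055]
eef_rot: [1.0, -0.024, 0.0, 0.0]
ft_force: [-0.3, 0.2, 5.0]
width: 0.0313
grip_force: 50.0
```

Run:
```python
from h import *
np.set_printoptions(precision=4,suppress=True)
s=r.read_state();print(s['ee_pos'],s['eef_rot'],s['ft_force'],s['torque'],s['joint_positions'],s['joint_torque'])
```

```text
[0.5759 0.0765 0.1055] [ 0.9997 -0.0244  0.0003  0.0001] [-0.306   0.2438  4.9785] [ 0.2311  0.1633 -0.0497] [ 0.0346  0.3457 -0.2948  1.7084  0.1108  1.1034 -1.9133] [  0.0508 -55.7724  -2.1135 -33.4934   0.2099  -0.2517  -2.0446]
```

Emit:
arm_command:
  xyz:
    - [0,0,0]
    - [0,0,0]
    - [0,0,0]
    - [0,0,0]
    - [0,0,0]
  rot:
    - [0,0,-0.1]
    - [0,0,-0.2]
    - [0,0,-0.3]
    - [0,0,-0.4]
    - [0,0,-0.4]

```text
time: 20.98
ee_pos: [0.5758, 0.0765, 0.1055]
eef_rot: [0.975, -0.223, 0.0, 0.0]
ft_force: [-1.8, 1.4, 6.3]
width: 0.0317
grip_force: 50.0
```

Run:
```python
from h import *
np.set_printoptions(precision=4,suppress=True)
s=r.read_state();print(s['ee_pos'],s['eef_rot'],s['ft_force'],s['torque'],s['joint_positions'],s['joint_torque'])
```

```text
[0.5758 0.0765 0.1055] [ 0.9749 -0.2225  0.0002  0.    ] [-1.7873  1.4068  6.2824] [ 0.3077  0.3156 -0.1248] [-0.0146  0.3399 -0.2353  1.7112  0.0876  1.1005 -2.2962] [  0.131  -55.6316  -1.2144 -33.6402   0.3312  -0.4336  -2.0305]
```

Emit:
arm_command:
  xyz:
    - [0,0,0]
    - [0,0,0]
    - [0,0,0]
    - [0,0,0]
  rot:
    - [0,0,-0.1]
    - [0,0,-0.2]
    - [0,0,-0.2]
    - [0,0,-0.2]

```text
time: 21.32
ee_pos: [0.5757, 0.0765, 0.1055]
eef_rot: [0.949, -0.316, 0.0, 0.0]
ft_force: [-2.0, 1.4, 6.4]
width: 0.0317
grip_force: 50.0
```

Run:
```python
from h import *
np.set_printoptions(precision=4,suppress=True)
s=r.read_state();print(s['ee_pos'],s['eef_rot'],s['ft_force'],s['torque'],s['joint_positions'],s['joint_torque'])
a=cv2.imread('pics/side0.png');b=cv2.cvtColor(snap('side','side8.png'),cv2.COLOR_RGB2BGR)
c=cv2.imread('pics/side7.png')
for n,x in (('7',c),('8',b)):
  for (u,v) in [(284,150),(327,160),(306,187),(260,170)]:
    t=a[v-7:v+8,u-7:u+8]; up=lambda q:cv2.resize(q,None,fx=10,fy=10,interpolation=cv2.INTER_CUBIC)
    R=cv2.matchTemplate(up(x[v-11:v+12,u-11:u+12]),up(t),cv2.TM_CCOEFF_NORMED);_,mx,_,l=cv2.minMaxLoc(R)
    print(n,u,v,round(mx,3),(np.array(l)-40)/10)
print(proj('side',[.57,-.03,.119])-proj('side',[.57,-.03,.1202]))
vis=np.hstack([cv2.resize(q[120:220,215:335],None,fx=3.2,fy=3.2,interpolation=cv2.INTER_CUBIC) for q in (a,b)]);cv2.imwrite('pics/v8.png',vis)
```

```text
[0.5757 0.0765 0.1055] [ 0.9488 -0.316   0.      0.0001] [-2.0029  1.3913  6.4023] [ 0.3627  0.4135 -0.0944] [-0.0384  0.3374 -0.2066  1.7126  0.0765  1.0995 -2.4824] [  0.399  -55.3279  -0.9079 -33.8074   0.5518  -0.6682  -0.3359]
7 284 150 0.312 [ 0.8 -0.7]
7 327 160 0.978 [0. 0.]
7 306 187 0.924 [ 0.2 -0.1]
7 260 170 0.383 [0.3 0.3]
8 284 150 0.244 [4.  2.3]
8 327 160 0.994 [ 0.  -0.1]
8 306 187 0.924 [ 0.2 -0.3]
8 260 170 0.381 [2.4 2.8]
[0.0139 0.4121]
```

View pics/v8.png

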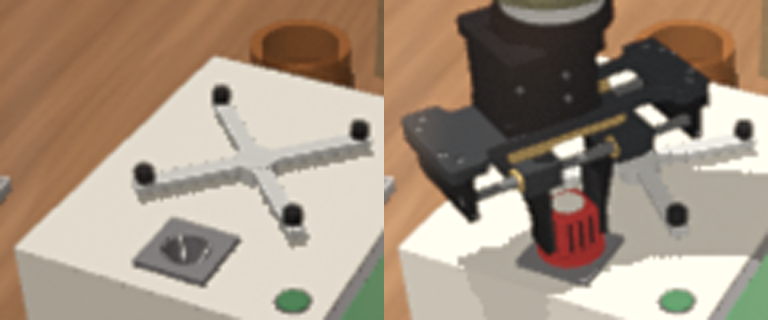

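The side crop shows the flange down on the boss, pan support arms visible. Not stiff yet and wrist near its limit, so I regrip a quarter turn back and turn on.

Emit:
arm_command:
  xyz:
    - [0,0,0]
    - [0,0,0]
    - [0,0,0]
    - [0,0,0.0005]
    - [0,0,0.0005]
    - [0,0,0.0005]
    - [0,0,0.0005]
  rot:
    - [0,0,0]
    - [0,0,0]
    - [0,0,0]
    - [0,0,0]
    - [0,0,0]
    - [0,0,0]
    - [0,0,0]
  grip: 0.75

```text
time: 21.95
ee_pos: [0.5757, 0.0763, 0.1056]
eef_rot: [0.948, -0.318, -0.0, 0.0]
ft_force: [-0.5, -0.9, -0.9]
width: 0.0634
grip_force: 0.0
```

Emit:
arm_command:
  xyz:
    - [0,0,0]
    - [0,0,0]
    - [0,0,0]
    - [0,0,0]
    - [0,0,0]
    - [0,0,0]
    - [0,0,0]
    - [0,0,0]
    - [0,0,0]
    - [0,0,0]
    - [0,0,0]
    - [0,0,0]
    - [0,0,0]
    - [0,0,0]
    - [0,0,0]
    - [0,0,0]
  rot:
    - [0,0,0.11]
    - [0,0,0.22]
    - [0,0,0.33]
    - [0,0,0.44]
    - [0,0,0.55]
    - [0,0,0.66]
    - [0,0,0.77]
    - [0,0,0.88]
    - [0,0,0.99]
    - [0,0,1.1]
    - [0,0,1.21]
    - [0,0,1.32]
    - [0,0,1.43]
    - [0,0,1.54]
    - [0,0,1.57]
    - [0,0,1.57]

```text
time: 23.28
ee_pos: [0.5757, 0.0762, 0.1056]
eef_rot: [0.895, 0.445, -0.0, -0.0]
ft_force: [-0.3, -0.3, -0.5]
width: 0.0654
grip_force: 0.0
```

Emit:
arm_command:
  xyz:
    - [0,0,0]
    - [0,0,0]
    - [0,0,0]
    - [0,0,0]
    - [0,0,0]
    - [0,0,0]
    - [0,0,0]
    - [0,0,0]
  rot:
    - [0,0,0]
    - [0,0,0]
    - [0,0,0]
    - [0,0,0]
    - [0,0,0]
    - [0,0,0]
    - [0,0,0]
    - [0,0,0]
  grip: 0
  squeeze: 55

```text
time: 23.95
ee_pos: [0.5757, 0.0764, 0.1057]
eef_rot: [0.896, 0.445, 0.0, 0.0]
ft_force: [0.1, -0.5, -0.3]
width: 0.0314
grip_force: 55.0
```

Run:
```python
from h import *
np.set_printoptions(precision=4,suppress=True)
s=r.read_state();print(s['ee_pos'],s['eef_rot'],s['ft_force'],s['torque'],s['joint_positions'],s['joint_torque'])
```

```text
[0.5757 0.0764 0.1057] [0.8957 0.4447 0.0001 0.    ] [ 0.1126 -0.5241 -0.2993] [-0.0356 -0.0149 -0.0409] [ 0.1553  0.3643 -0.442   1.7016  0.1707  1.1137 -0.9861] [ -0.0076 -58.0571  -5.1852 -35.3821  -0.0313  -0.0314   0.0196]
```

Emit:
arm_command:
  xyz:
    - [0,0,0]
    - [0,0,0]
    - [0,0,0]
    - [0,0,0]
  rot:
    - [0,0,-0.1]
    - [0,0,-0.2]
    - [0,0,-0.3]
    - [0,0,-0.3]

```text
time: 24.28
ee_pos: [0.5754, 0.0763, 0.1057]
eef_rot: [0.953, 0.304, -0.0, 0.0]
ft_force: [-2.2, -0.2, 1.4]
width: 0.0316
grip_force: 55.0
```

```bash
cat > s.py <<'E'
from h import *
from scipy.spatial.transform import Rotation as R
np.set_printoptions(precision=4,suppress=True)
s=r.read_state();Y=R.from_quat(s['eef_rot']).as_matrix()[:,1]
print(s['ee_pos'],'yaw',np.arctan2(Y[1],Y[0]),s['ft_force'],s['torque'],s['joint_positions'][6],s['joint_torque'],s['width'])
E
python3 s.py
```

```text
[0.5754 0.0763 0.1057] yaw -0.9535755775036615 [-2.154  -0.2056  1.4419] [-0.1312  0.4549 -0.0768] -1.276347153342904 [ -0.5179 -57.7215  -4.3036 -36.0709  -0.0518  -0.884   -2.0685] 0.03158251788335465
```

Emit:
arm_command:
  xyz:
    - [0,0,0]
    - [0,0,0]
    - [0,0,0]
    - [0,0,0]
  rot:
    - [0,0,-0.1]
    - [0,0,-0.2]
    - [0,0,-0.3]
    - [0,0,-0.3]

```text
time: 24.62
ee_pos: [0.5754, 0.0762, 0.1057]
eef_rot: [0.987, 0.16, -0.0, 0.0]
ft_force: [-2.9, -1.3, 2.3]
width: 0.0316
grip_force: 55.0
```

```bash
python3 s.py
```

```text
[0.5754 0.0762 0.1057] yaw -1.2504024538446579 [-2.9475 -1.3394  2.2954] [-0.1554  0.6181 -0.1204] -1.5595909447386322 [ -0.6695 -57.7375  -3.732  -36.1874  -0.0446  -1.0611  -2.0484] 0.031579544434975106
```

```bash
cat > c.py <<'E'
from h import *
def go(tag):
  for cam,pts in (('side',[(284,150),(327,160),(306,187)]),('scene',[(297,184),(344,195),(275,213),(324,226)])):
    a=cv2.imread(f'pics/{cam}0.png');b=cv2.cvtColor(snap(cam,cam+tag+'.png'),cv2.COLOR_RGB2BGR)
    for u,v in pts:
      up=lambda q:cv2.resize(q,None,fx=20,fy=20,interpolation=cv2.INTER_CUBIC)
      k=5
      R=cv2.matchTemplate(up(b[v-k-2:v+k+3,u-k-2:u+k+3]),up(a[v-k:v+k+1,u-k:u+k+1]),cv2.TM_CCOEFF_NORMED);_,mx,_,l=cv2.minMaxLoc(R)
      d=b[v-4:v+5,u-5:u+6].max(2).astype(float),a[v-4:v+5,u-5:u+6].max(2).astype(float)
      cen=[]
      for q in d:
        wt=np.clip(70-q,0,None);Y,X=np.mgrid[:9,:11];cen.append(((wt*X).sum()/wt.sum(),(wt*Y).sum()/wt.sum()))
      print(cam,u,v,round(mx,3),(np.array(l)-40)/20,'dark centroid',np.round(np.subtract(*cen),2))
E
python3 -c "
from c import *
go('9');print(proj('scene',[.57,-.03,.1202])-proj('scene',[.57,-.03,.119]))"
```

```text
side 284 150 0.419 [2.  1.1] dark centroid [-0.44  0.32]
side 327 160 0.988 [ 0.05 -0.3 ] dark centroid [-0.   -0.35]
side 306 187 0.958 [ 0.2 -0.5] dark centroid [ 0.02 -0.74]
scene 297 184 0.987 [-0.05 -0.2 ] dark centroid [ 0.08 -0.55]
scene 344 195 0.581 [-1.9  -1.85] dark centroid [-1.33  0.42]
scene 275 213 0.981 [-0.05 -0.3 ] dark centroid [-0.01 -0.58]
scene 324 226 0.811 [ 0.3 -0.5] dark centroid [nan nan]
[-0.01467674 -0.40861745]c.py:12: RuntimeWarning: invalid value encountered in scalar divide
  wt=np.clip(70-q,0,None);Y,X=np.mgrid[:9,:11];cen.append(((wt*X).sum()/wt.sum(),(wt*Y).sum()/wt.sum()))
```

The pan support has risen by about 1 mm; turn on to the stop.

Emit:
arm_command:
  xyz:
    - [0,0,0]
    - [0,0,0]
    - [0,0,0]
    - [0,0,0]
  rot:
    - [0,0,-0.1]
    - [0,0,-0.2]
    - [0,0,-0.2]
    - [0,0,-0.2]

```text
time: 25.05
ee_pos: [0.5755, 0.0762, 0.1056]
eef_rot: [0.998, 0.064, -0.0, 0.0]
ft_force: [-3.1, -0.6, 2.9]
width: 0.0314
grip_force: 55.0
```

```bash
python3 s.py; python3 -c "
from c import *
go('10')" 2>/dev/null
```

```text
[0.5755 0.0762 0.1056] yaw -1.4434899491106477 [-3.0813 -0.5628  2.9284] [-0.2121  0.7681 -0.2768] -1.7438175305876236 [ -0.7228 -57.4939  -3.6016 -36.3511   0.1405  -1.3522  -0.3911] 0.03141243930607544
side 284 150 0.183 [-2.    0.75] dark centroid [0.22 0.13]
side 327 160 0.987 [ 0.   -0.35] dark centroid [-0.02 -0.42]
side 306 187 0.958 [ 0.2 -0.5] dark centroid [ 0.03 -0.72]
scene 297 184 0.985 [ 0.  -0.2] dark centroid [ 0.03 -0.62]
scene 344 195 0.517 [-1.05  2.  ] dark centroid [-0.7   0.78]
scene 275 213 0.981 [-0.05 -0.3 ] dark centroid [ 0.03 -0.58]
scene 324 226 0.84 [ 0.3 -0.5] dark centroid [nan nan]
```

Emit:
arm_command:
  xyz:
    - [0,0,0]
    - [0,0,0]
    - [0,0,0]
    - [0,0,0]
  rot:
    - [0,0,-0.1]
    - [0,0,-0.2]
    - [0,0,-0.2]
    - [0,0,-0.2]

```text
time: 25.48
ee_pos: [0.5756, 0.0762, 0.1057]
eef_rot: [0.999, -0.037, -0.0, 0.0]
ft_force: [-4.0, -1.4, 3.1]
width: 0.0321
grip_force: 55.0
```

```bash
python3 s.py; python3 -c "
from c import *
go('11')" 2>/dev/null
```

```text
[0.5756 0.0762 0.1057] yaw -1.6443921301791031 [-4.0136 -1.4443  3.0955] [-0.2648  0.8103 -0.3641] -1.9359872876074402 [ -1.0224 -57.6265  -3.5093 -36.3776   0.0567  -1.357   -0.3133] 0.03206187159389971
side 284 150 0.34 [-2.   -0.25] dark centroid [-0.23 -0.2 ]
side 327 160 0.986 [ 0.   -0.35] dark centroid [-0.14 -0.46]
side 306 187 0.96 [ 0.2 -0.5] dark centroid [ 0.02 -0.72]
scene 297 184 0.985 [ 0.   -0.25] dark centroid [ 0.01 -0.52]
scene 344 195 0.614 [-0.85  2.  ] dark centroid [0.03 0.9 ]
scene 275 213 0.982 [ 0.  -0.3] dark centroid [ 0.05 -0.57]
scene 324 226 0.862 [ 0.25 -0.5 ] dark centroid [nan nan]
```

Torque climbs while the support no longer rises: it is at its stop. Release and withdraw.

Emit:
arm_command:
  xyz:
    - [0,0,0]
    - [0,0,0]
    - [0,0,0]
    - [0,0,0]
    - [0,0,0]
    - [0,0,0.0005]
    - [0,0,0.0005]
  rot:
    - [0,0,0]
    - [0,0,0]
    - [0,0,0]
    - [0,0,0]
    - [0,0,0]
    - [0,0,0]
    - [0,0,0]
  grip: 0.8

```text
time: 26.17
ee_pos: [0.5758, 0.0764, 0.1062]
eef_rot: [0.999, -0.039, 0.0, 0.0]
ft_force: [-0.1, -0.3, 0.4]
width: 0.0668
grip_force: 0.0
```

Emit:
arm_command:
  xyz:
    - [0,0,0.01]
    - [0,0,0.025]
    - [0,0,0.045]
    - [0,0,0.07]
    - [0,0,0.1]
    - [0,0,0.13]
    - [-0.02,0,0.15]
    - [-0.05,0,0.16]
    - [-0.08,0,0.16]
    - [-0.11,0,0.16]
    - [-0.13,0,0.16]
    - [-0.13,0,0.16]
    - [-0.13,0,0.16]
  rot:
    - [0,0,0]
    - [0,0,0]
    - [0,0,0]
    - [0,0,0]
    - [0,0,0]
    - [0,0,0]
    - [0,0,0]
    - [0,0,0]
    - [0,0,0]
    - [0,0,0]
    - [0,0,0]
    - [0,0,0]
    - [0,0,0]

```text
time: 27.25
ee_pos: [0.4454, 0.0764, 0.2674]
eef_rot: [0.999, -0.039, 0.001, 0.0]
ft_force: [0.4, -0.1, 0.4]
width: 0.0695
grip_force: 0.0
```

```bash
python3 s.py; python3 - <<'E' 2>/dev/null
from c import *
go('12')
for c in ('side','scene'):
    for l in ('screw_seat','weight','tape','carton'):
        print(c,l,[(round(d['conf'],2),np.round(w(c,d['at']),4)) for d in r.spot_point(l,c)])
a=cv2.imread('pics/side12.png');b=cv2.imread('pics/scene12.png')
cv2.imwrite('pics/v12.png',np.hstack([cv2.resize(a[120:270,200:400],(400,300),interpolation=2),cv2.resize(b[150:300,220:420],(400,300),interpolation=2)]))
E
```

```text
[0.4454 0.0764 0.2674] yaw -1.6486071174077341 [ 0.3851 -0.1048  0.4335] [-0.0296  0.0292 -0.0244] -1.899608304451667 [ -0.203  -35.958    0.1713 -38.4199  -0.1751   0.1398   0.0224] 0.06952363728865099
side 284 150 0.991 [-0.1 -0.3] dark centroid [-0.01 -0.35]
side 327 160 0.986 [ 0.  -0.4] dark centroid [ 0.   -0.55]
side 306 187 0.987 [ 0.05 -0.3 ] dark centroid [ 0.01 -0.35]
scene 297 184 0.984 [ 0.   -0.25] dark centroid [ 0.06 -0.5 ]
scene 344 195 0.979 [ 0.  -0.3] dark centroid [ 0.31 -0.84]
scene 275 213 0.981 [ 0.  -0.3] dark centroid [-0.1  -0.42]
scene 324 226 0.982 [ 0.1  -0.35] dark centroid [nan nan]
side screw_seat [(0.91, array([0.5753, 0.0755, 0.0955])), (0.71, array([ 0.4771, -0.2504,  0.0599])), (0.6, array([ 0.3481, -0.3513,  0.0815]))]
side weight [(0.82, array([ 0.6286,  0.2913, -0.0009]))]
side tape [(0.77, array([ 6.234e-01, -3.083e-01, -4.000e-04]))]
side carton [(0.67, array([0.4887, 0.3679, 0.002 ])), (0.17, array([0.5706, 0.0782, 0.0782]))]
scene screw_seat [(0.97, array([0.5748, 0.0744, 0.0992])), (0.58, array([ 0.3387, -0.3526,  0.0816])), (0.49, array([ 0.4786, -0.2508,  0.0579]))]
scene weight [(0.64, array([0.6241, 0.2949, 0.0033]))]
scene tape [(0.79, array([ 0.6193, -0.3064, -0.0014]))]
scene carton [(0.63, array([0.4869, 0.3705, 0.0023]))]
```

View pics/v12.png

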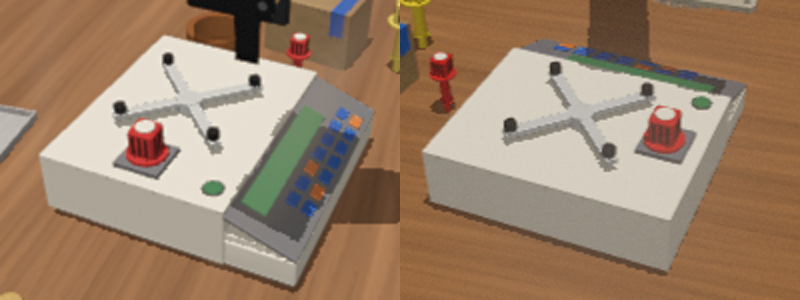

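Both views show the screw flat on the boss and the pan support raised by about 1 mm, with everything else in place.

```bash
python3 -c "
from bench import r
print(r.close_job())"
```

```text
the job is handed in; nothing more can be done
None
```

The job is handed in at about 28 s. The red transit screw is screwed fully home: its flange is flat on the boss, the pan support is drawn up about 1 mm to its stop, and the other things on the bench were not moved.

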